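Nest the enamel saucepans for storage

TASK

Pack the enamelled saucepans away: stand the cream medium pan inside the blue large pan in the carton and the red small pan inside the medium one, each sitting flat on the bottom. Fan the handles like a hand of cards, each about 45 degrees round from the handle of the pan below and both turned the same way, so that all three can be grasped. Enamel chips easily: grip lightly and set each pan down softly without knocks or drops; leave the large pan where it stands and disturb nothing else.

Things in the scene. Friction and masses are not known exactly. Their poses are not given: they have to be found in the camera images.
- pan_large: large saucepan, blue enamel, black rim, standing loose in the carton; about 0.42 kg. Outer diameter 140 mm at the rim, 132 mm at the bottom; 68 mm high, wall 3 mm, bottom 4 mm. Origin at the centre of its underside, z up; the handle points along its own -x. Enamel limits of all three pans: grip up to 60 N on each finger; pan against pan, carton or bench up to 30 N; falls up to 4 mm.
- pan_medium: medium saucepan, cream enamel, black rim; about 0.31 kg. Outer diameter 120 mm at the rim, 112 mm at the bottom; 72 mm high, wall 3 mm, bottom 4 mm. Origin at the centre of its underside, z up, handle along its own -x. Starts on the bench to one side of the carton. Nested, it stands with its underside 4 mm above the large pan's, with 7 mm of play all round.
- pan_small: small saucepan, red enamel, black rim; about 0.22 kg. Outer diameter 100 mm at the rim, 92 mm at the bottom; 76 mm high, wall 3 mm, bottom 4 mm. Origin at the centre of its underside, z up, handle along its own -x. Starts on the bench to the other side of the carton. Nested, its underside is 4 mm above the medium pan's, with 7 mm of play all round.
- pan_large_tip (a point): middle of the large pan's handle end, 169 mm from its axis, 101 mm above its underside. All three handles are alike: straight, flat-sided, 18 mm wide, 12 mm thick, 100 mm long, rising outward at 18 degrees from the rim, with a small black wire eye at the end. A nested pan's handle passes over the outer rim; it cannot sit flat if its handle lies on the handle below.
- pan_medium_grip (a point): middle of the medium pan's handle, 45 mm out from the wall (105 mm from the pan's axis), 88 mm above its underside; masses vary by a quarter: held here with 30 N the heaviest pan sags several degrees, with 40 N hardly
- pan_medium_tip (a point): middle of the medium pan's handle end, 159 mm from the pan's axis, 105 mm above its underside
- pan_small_grip (a point): middle of the small pan's handle, 45 mm out from the wall (95 mm from the pan's axis), 92 mm above its underside
- pan_small_tip (a point): middle of the small pan's handle end, 149 mm from the pan's axis, 109 mm above its underside
- carton: fixed cut-down cardboard carton, open on top, 320 (x) by 290 (y) by 50 mm high, walls and floor 5 mm; origin at the centre of its underside. The large pan stands on its floor.
- tape: bystander: roll of brown packing tape lying flat, 104 mm across, 48 mm high; origin at the centre of its underside
- jar: bystander: empty glass jar with a steel cap, 72 mm across, 100 mm high; origin under its centre
- cleaner: bystander: blue bottle with a white cap, 72 mm across, 200 mm high; origin under its centre
- tin: bystander: tin with a green label, 74 mm across, 110 mm high; origin under its centre
- lid: bystander: blue enamel pan lid lying knob up, 148 mm across, 41 mm high; origin under its centre
- torch: bystander: black torch with a yellow head, lying, 150 mm long, 40 mm thick; origin under its middle
- table: the plywood bench, its top at height 0 mm

How it is judged (in metres and radians):
On the way:
1. the medium pan stands flat inside the large one, its handle fanned, let go (horizontal distance between pan_medium and pan_large below 0.012 m and z of pan_medium in the frame of pan_large below 0.0075 m and angle between pan_medium's own z axis and vertical below 0.06 rad and angle between the x axis of pan_medium and the x axis of pan_large, either way round between 0.35 and 1.22 rad and x of pan_medium_tip in the frame of pan_large below 0 m and contact force between the fingers and pan_medium below 0.2 N), for 0.2 s.
At the end, for the whole second after the job is handed in: Medium pan in large, small in medium: each within 12 mm of centre, underside under 7.5 mm above the outer one's, tilt under 3.4 degrees, handle 20 to 70 degrees from the one below, both turned the same way; large pan upright, within 30 mm of its start; all at rest (horizontal distance between pan_medium and pan_large below 0.012 m and z of pan_medium in the frame of pan_large below 0.0075 m and angle between each of pan_medium, pan_small, pan_large's own z axis and vertical below 0.06 rad and angle between the x axis of pan_medium and the x axis of pan_large, either way round between 0.35 and 1.22 rad and x of pan_medium_tip in the frame of pan_large below 0 m and horizontal distance between pan_small and pan_medium below 0.012 m and z of pan_small in the frame of pan_medium below 0.0075 m and angle between the x axis of pan_small and the x axis of pan_medium, either way round between 0.35 and 1.22 rad and x of pan_small_tip in the frame of pan_medium below 0 m and ((y of pan_medium_tip in the frame of pan_large below 0 m and y of pan_small_tip in the frame of pan_medium below 0 m) or (y of pan_medium_tip in the frame of pan_large above 0 m and y of pan_small_tip in the frame of pan_medium above 0 m)) and distance of pan_large from where it was at the start of the episode below 0.03 m and linear speed of each of pan_large, pan_medium, pan_small below 0.02 m/s and angular speed of each of pan_large, pan_medium, pan_small below 0.2 rad/s); the robot touches nothing.
It fails at once if a pan dropped: falling faster than 0.3 m/s with no finger on it (a free fall of about 5 mm) ((linear speed of pan_medium above 0.3 m/s and contact force between the fingers and pan_medium below 0.2 N) or (linear speed of pan_small above 0.3 m/s and contact force between the fingers and pan_small below 0.2 N)).
It fails at once if a pan gripped or pushed by the fingers with more than 60 N a finger (120 N in all) (contact force between the fingers and pan_large above 120 N or contact force between the fingers and pan_medium above 120 N or contact force between the fingers and pan_small above 120 N).
It fails at once if the medium or small pan knocked or pressed against another pan, the carton or the bench with more than 30 N (contact force between any of pan_medium, pan_small and pan_large above 30 N or contact force between pan_small and pan_medium above 30 N or contact force between any of pan_medium, pan_small and carton above 30 N or contact force between any of pan_medium, pan_small and table above 30 N).
It fails at once if the large pan moved more than 30 mm (distance of pan_large from where it was at the start of the episode above 0.03 m).
It fails at once if a bystander moved more than 30 mm (distance of any of tape, jar, cleaner, tin, lid, torch from where it was at the start of the episode above 0.03 m).
It also fails if it takes over 72 s, if anything falls off the work surface, if the arm or the gripper's body presses on something with over 40 N, if the wrist force passes 120 N, or if a joint passes its speed limit or range.

ROBOT

A 7-joint arm with a two-finger parallel gripper is mounted at the origin on the work surface. World frame = base frame: x ahead of the robot, y to its left, z up, the work surface at z = 0. Lengths are in mm, angles in rad, forces in N, time in s.
With the tool pointing down it reaches from about 400 to 875 mm from the base axis. Payload 4.4 kg.
Tool frame: the origin (TCP) lies midway between the tips of the shut fingers; the grasp point (between the pads) lies 19 mm behind it; z points along the fingers, y is the line along which they close (so a half turn about z gives the same grasp; the last joint's range is limited). The gripper opens to 85 mm and grips with 20 to 120 N. Pads are 22 mm wide; open, the fingers measure 114 mm over their backs; the gripper's body (76 mm by 85 mm) begins 54 mm behind the grasp point. The pads swing forward as they close: fully open they stand 13 mm farther back than shut.
Start: joints at [1.256, 0.628, 0.038, 1.517, -0.027, 0.996, -0.02], TCP at [160.084, -629.993, 231.313] pointing down, gripper open.
Joint ranges: [-3.06, 3.06], [-0.37, 2.12], [-1.25, 1.32], [0.18, 2.47], [-1.1, 4.24], [0.23, 1.98], [-2.94, 2.94]. Speed limits (rad/s): [2.57, 2.57, 3.14, 3.14, 3.14, 3.14, 3.14].

INTERFACE

Orientations are given as [roll, pitch, yaw] about the fixed x, y, z axes, in that order (R = Rz(yaw) Ry(pitch) Rx(roll)).
In Python, from cell import telemetry, eyes, ctrl, finder gives the robot as it stands.
- The arm moves only by the tool move_arm, never from a script. Its argument "steps" is a list of rows, each a list of 7 numbers: the turn, a rotation vector about the world's x, y, z in degrees, then the shift along the world's x, y, z in m, then the finger opening in m, from 0 to 0.0854. A call has 1 to 5 rows; each row shifts and turns the commanded pose from where the row before left it; what a row does not reach is not made up. A row lasts 1/10 s, in which the tool goes at most 50 mm and 8.59 degrees, less where a joint would pass 70% of its speed; a pose out of reach is approached as far as the arm can. A call with a gripper value outside its range is refused whole. The fingers move at their own pace and stop on an object; the grip force is fixed at half the most. Time passes only in rows, so rows that do not move let the fingers close. It gives the time, the measured TCP pose, the force, the opening and the grip force at its end, in the units of the state.
- telemetry.read_state(): the state, without advancing time (a new reading comes with each control period).
- eyes.get_image(name): name is "scene" or "top"; returns (picture, depth): 384x512x3 uint8, blue, green, red; 384x512 float32, mm along the optical axis (not along the pixel's ray), 0 where there is no reading.
- eyes.calibration(name): a dict with "fx", "fy", "cx", "cy" (pixels), "distortion" ([k1, k2, p1, p2, k3] as OpenCV has them; the pictures are not rectified), "position" and "attitude" of the camera in the world. Camera axes: x right, y down, z forward; pixel columns grow to the right and rows downward; lengths in mm; the calibration is good to about 2 mm. A picture is of the moment at which its call begins. calibration takes no time and is no camera call.
- ctrl.finish_job(): hands the job in; it is judged then, once.
Trained networks look in the newest picture that a camera, given by its name, has taken for a name from the list of things; names that differ only in an ending like _2 or _b are one class to them, and where a whole thing is asked for, a point or a joint stands for the part that bears it (a point fixed in the world has none). Each returns a list of dicts, best first, with "confidence" (0 to 1); they miss things now and then, are a little off and sometimes report something else, mostly with a low value. They report only what shows in the picture. A call takes as long as a camera call.
- finder.boxes_of(camera, name): "location" ([x, y, z] in mm, in the coordinates of the camera as it stood for that picture, good to about 4 mm: the middle of the surface that is visible of it).
- finder.cut_out(camera, name): "mask" (384x512 bool, what is visible of it).
- finder.pinpoint(camera, name): "location" ([x, y, z] in mm, in the coordinates of the camera as it stood for that picture, good to about 4 mm: a listed point, or the origin of a listed thing).
The state is a dict: "clock": time; "qpos": joint angles; "qd": joint speeds; "tau": joint torques, N m; "eef_pos": TCP position; "tool_rot": TCP orientation; "force": force on the tool from outside, world axes, zero at the start; "torque": the same for the moment, N m; "width": finger opening in mm; "gripper_force": force on a finger pad.
Only numpy, scipy, OpenCV 4.12 (cv2) and the standard library are available. Lean on these libraries where they do the work, as an engineer would, in place of code of your own. Each camera call takes 0.05 s, during which the arm holds its last target. There are 200 camera calls.

## Working session

There is one attempt and no reset: what is moved stays moved. The work goes in short steps, Python scripts to look and compute and a tool call to move; the robot and the scene stay as the last step left them, time stands still between calls to the robot, and variables do not carry over. Pictures are saved under pics/ and viewed, at most 10 in all, crops included, and the job is handed in when it is done.

Besides the shell and the picture viewer there is one more tool, called after "Call:" as name(argument=value, ...) on one line, values as JSON. move_arm: Moves the arm, as the interface text tells. Its arguments: {"type":"object","properties":{"steps":{"type":"array"}},"required":["steps"]}

```bash
mkdir -p pics; cat > h.py <<'E'
import numpy as np, cv2
from scipy.spatial.transform import Rotation as R
from cell import telemetry, eyes, ctrl, finder
def cam(n):
    c=eyes.calibration(n); a=np.array(c["attitude"],float)
    M=a if a.shape==(3,3) else R.from_euler("xyz",a).as_matrix()
    return c,M,np.array(c["position"])
def w(n,p):
    c,M,t=cam(n); return M@np.array(p)+t
def cloud(n,d):
    c,M,t=cam(n); K=np.array([[c["fx"],0,c["cx"]],[0,c["fy"],c["cy"]],[0,0,1.]])
    h,wd=d.shape; u,v=np.meshgrid(np.arange(wd),np.arange(h))
    q=cv2.undistortPoints(np.stack([u,v],-1).reshape(-1,1,2).astype(float),K,np.array(c["distortion"],float)).reshape(h,wd,2)
    return np.dstack([q[...,0]*d,q[...,1]*d,d])@M.T+t
E
python3 - <<'E'
from h import *
print(telemetry.read_state())
for n in ["scene","top"]:
    c=eyes.calibration(n);print(c["attitude"],c["position"])
    p,d=eyes.get_image(n); cv2.imwrite(f"pics/{n}0.png",p); np.save(f"{n}0.npy",d)
    for o in ["pan_large","pan_medium","pan_small","pan_large_tip","pan_medium_tip","pan_small_tip","pan_medium_grip","pan_small_grip","carton","tape","jar","cleaner","tin","lid","torch"]:
        print(n,o,[(w(n,r["location"]).round(0).tolist(),round(r["confidence"],2)) for r in finder.pinpoint(n,o)[:2]])
E
```

```text
{'clock': 0.0, 'qpos': array([ 1.25620147,  0.62936308,  0.03843591,  1.51840102, -0.02702517,
        0.99631328, -0.01997093]), 'qd': array([-3.31140778e-04, -8.19021773e-04,  8.83538992e-04,  3.02303740e-04,
       -1.24474448e-03,  2.93771495e-03,  9.71105261e-05]), 'tau': array([ 4.69929109e-04, -5.63398576e+01,  1.22669064e+00, -1.93443096e+01,
        1.11349707e-02,  1.07068048e-02,  1.25621216e-05]), 'eef_pos': array([ 159.93071521, -629.34588183,  230.36744625]), 'tool_rot': array([-3.13962551e+00,  3.00598483e-06,  2.48814377e-01]), 'force': array([ 0.13639044,  0.00495727, -0.30214097]), 'torque': array([0.00834777, 0.00673698, 0.00031133]), 'gripper_force': 0.0, 'width': 85.46949156920921}
[-2.50263844  0.01467027  0.76008137] [ 971.07018624 -457.37814488  941.02450155]
scene pan_large [([645.0, 21.0, 2.0], 0.56)]
scene pan_medium [([531.0, -370.0, -1.0], 0.62)]
scene pan_small [([546.0, 345.0, 0.0], 0.96)]
scene pan_large_tip [([480.0, 78.0, 107.0], 0.68)]
scene pan_medium_tip [([378.0, -309.0, 103.0], 0.97)]
scene pan_small_tip [([405.0, 373.0, 109.0], 0.8)]
scene pan_
[... 666 characters left out ...]
0.64)]
top pan_small [([548.0, 348.0, -2.0], 0.63)]
top pan_large_tip [([487.0, 70.0, 104.0], 0.95)]
top pan_medium_tip [([377.0, -311.0, 107.0], 0.73)]
top pan_small_tip [([409.0, 377.0, 109.0], 0.81), ([642.0, 18.0, 8.0], 0.16)]
top pan_medium_grip [([430.0, -331.0, 88.0], 0.64)]
top pan_small_grip [([455.0, 363.0, 87.0], 0.75)]
top carton [([647.0, -7.0, 1.0], 0.72)]
top tape [([396.0, 214.0, 3.0], 0.65)]
top jar [([740.0, -248.0, 2.0], 0.96), ([502.0, -3.0, -4.0], 0.39)]
top cleaner [([587.0, 491.0, -1.0], 0.9), ([486.0, 70.0, 104.0], 0.72)]
top tin [([711.0, 275.0, -0.0], 0.91)]
top lid [([371.0, -211.0, -0.0], 0.87)]
top torch [([621.0, -500.0, -4.0], 0.76), ([500.0, -0.0, 1.0], 0.39)]
```

```bash
cat >> h.py <<'E'
from scipy.optimize import least_squares
def fitpan(n,d,c0,r,zr,tip=None):
    P=cloud(n,d).reshape(-1,3); P=P[d.reshape(-1)>0]
    s=np.hypot(P[:,0]-c0[0],P[:,1]-c0[1])
    q=P[(abs(P[:,2]-zr)<4)&(abs(s-r)<14)]
    f=lambda x:np.hypot(q[:,0]-x[0],q[:,1]-x[1])-(r-1.5)
    c=least_squares(f,c0,loss="soft_l1",f_scale=2).x
    return c,len(q),np.median(abs(f(c))),np.median(q[:,2])
def handle(n,d,c,r,z0,ang0):
    # points on the handle: above the rim, outside the wall, about the expected direction (deg)
    P=cloud(n,d).reshape(-1,3); P=P[d.reshape(-1)>0]
    v=P[:,:2]-c; s=np.hypot(*v.T); a=np.rad2deg(np.arctan2(v[:,1],v[:,0]))
    da=(a-ang0+180)%360-180
    k=(s>r+12)&(s<r+95)&(abs(da)<14)&(abs(P[:,2]-(z0+(s-r)*.325+6))<8)
    m=P[k].mean(0); b=cv2.fitLine(P[k][:,:2].astype(np.float32),cv2.DIST_HUBER,0,.01,.01).ravel()
    la=np.rad2deg(np.arctan2(b[1],b[0])); la+=180*round((ang0-la)/180)
    mid=(b[2:]-c); off=mid@[-np.sin(np.deg2rad(la)),np.cos(np.deg2rad(la))]
    return k.sum(),m.round(1),la,np.rad2deg(np.arctan2(*(mid)[::-1])),off
E
python3 - <<'E'
from h import *
for n in ["scene","top"]:
    d=np.load(f"{n}0.npy")
    for o,c0,r,z,a in [("L",(643,18),70,73,160.6),("M",(528,-373),60,72,157.4),("S",(547,346),50,76,168.3)]:
        c=fitpan(n,d,c0,r,z); print(n,o,c,handle(n,d,c[0],r,z,a))
a=cv2.imread("pics/scene0.png");b=cv2.imread("pics/top0.png")
E
```

```text
scene L (array([644.58636232,  19.67588781]), 252, np.float64(1.360992669751674), np.float64(73.43948107252066)) (np.int64(157), array([528.3,  58.6,  96.3]), np.float32(161.32985), np.float64(161.44935751202044), np.float64(0.2554957310376125))
scene M (array([ 525.6903832, -371.1813603]), 280, np.float64(1.391184747965717), np.float64(72.55832147341135)) (np.int64(211), array([ 421. , -328. ,   95.5]), np.float32(157.85234), np.float64(157.52600659920043), np.float64(-0.6414566316546768))
scene S (array([549.36615625, 346.24376916]), 120, np.float64(1.3822553211534618), np.float64(75.3266628760428)) (np.int64(113), array([447. , 365.7,  98.6]), np.float32(167.54726), np.float64(169.61150012810577), np.float64(3.668959340301228))
top L (array([642.14877498,  17.56025262]), 156, np.float64(1.3525989707525525), np.float64(73.18211451448406)) (np.int64(146), array([525.3,  57.9,  96.9]), np.float32(161.38411), np.float64(160.9046197797063), np.float64(-1.0371084463718674))
top M (array([ 524.43137115, -371.56393442]), 143, np.float64(1.3165549439039737), np.float64(72.21396555348224)) (np.int64(152), array([ 419.7, -326.7,   96.6]), np.float32(157.39763), np.float64(156.82529270008203), np.float64(-1.1447621217637192))
top S (array([547.48481134, 345.46973111]), 118, np.float64(1.4384920296707833), np.float64(75.83316083415616)) (np.int64(156), array([446.3, 366.7,  99.8]), np.float32(168.0949), np.float64(168.0878434405572), np.float64(-0.012780533530357019))
```

View pics/top0.png

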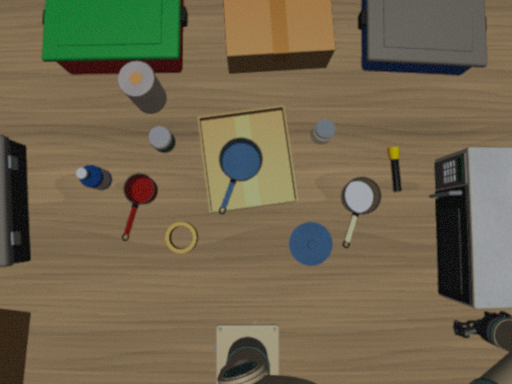

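View pics/scene0.png

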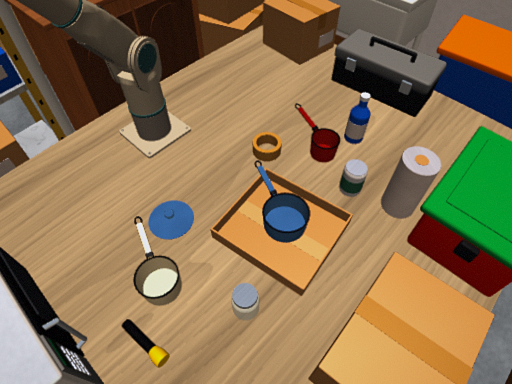

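Call:
move_arm(steps=[[0,0,-3.7,0.027,0.03,0,0.045],[0,0,-3.7,0.027,0.03,0,0.045],[0,0,-3.7,0.027,0.03,0,0.045],[0,0,-3.7,0.027,0.03,0,0.045],[0,0,-3.7,0.027,0.03,0,0.045]])

```text
clock: 2.1
eef_pos: [295.8, -479.1, 231.5]
tool_rot: [3.141, -0.001, -0.078]
force: [0.6, -0.1, -0.2]
width: 45.1
gripper_force: 0.0
```

Call:
move_arm(steps=[[0,0,-3.7,0.027,0.03,-0.01,0.045],[0,0,-3.7,0.027,0.03,-0.01,0.045],[0,0,-3.7,0.027,0.03,-0.01,0.045],[0,0,-3.7,0.027,0.03,-0.01,0.045],[0,0,-3.6,0.025,0.029,-0.01,0.045]])

```text
clock: 2.6
eef_pos: [429.5, -329.6, 181.2]
tool_rot: [-3.142, -0.001, -0.397]
force: [0.3, -0.0, 0.7]
width: 45.0
gripper_force: 0.0
```

Call:
move_arm(steps=[[0,0,0,0,0,-0.03,0.045],[0,0,0,0,0,-0.02,0.045],[0,0,0,0,0,0,0.045],[0,0,0,0,0,0,0.045]])

```text
clock: 3.0
eef_pos: [428.1, -331.3, 131.6]
tool_rot: [3.141, 0.0, -0.396]
force: [0.4, -0.6, 0.1]
width: 44.6
gripper_force: 0.0
```

Call:
move_arm(steps=[[0,0,0,0,0,-0.03,0.045],[0,0,0,0,0,-0.02,0.045],[0,0,0,0,0,-0.0135,0.045],[0,0,0,0,0,0,0.045],[0,0,0,0,0,0,0.035]])

```text
clock: 3.5
eef_pos: [428.6, -331.7, 68.7]
tool_rot: [3.141, -0.001, -0.396]
force: [0.5, -0.4, 0.3]
width: 35.0
gripper_force: 0.0
```

Call:
move_arm(steps=[[0,0,0,0,0,0,0.026],[0,0,0,0,0,0,0.022],[0,0,0,0,0,0,0.019],[0,0,0,0,0,0,0.017],[0,0,0,0,0,0,0.017]])

```text
clock: 4.0
eef_pos: [428.2, -331.3, 68.4]
tool_rot: [3.141, -0.001, -0.396]
force: [-0.4, 0.9, 5.0]
width: 17.9
gripper_force: 25.5
```

Call:
move_arm(steps=[[0,0,0,0,0,0,0.0155],[0,0,0,0,0,0,0.0155],[0,0,0,0,0,0,0.0155]])

```text
clock: 4.3
eef_pos: [428.1, -331.3, 68.5]
tool_rot: [3.141, -0.001, -0.396]
force: [-2.2, -0.2, 6.7]
width: 16.9
gripper_force: 58.4
```

Call:
move_arm(steps=[[0,0,0,0,0,0,0.0162],[0,0,0,0,0,0,0.0162],[0,0,0,0,0,0.004,0.0162],[0,0,0,0,0,0.006,0.0162],[0,0,0,0,0,0.01,0.0162]])

```text
clock: 4.8
eef_pos: [427.2, -330.1, 87.5]
tool_rot: [-3.141, 0.003, -0.395]
force: [0.3, 0.4, -2.8]
width: 16.9
gripper_force: 57.2
```

Call:
move_arm(steps=[[0,0,0,0,0,0.02,0.0162],[0,0,0,0,0,0.025,0.0162],[0,0,0,0,0,0.025,0.0162],[0,0,0,0,0,0.025,0.0162],[0,0,0,0,0,0.016,0.0162]])

```text
clock: 5.3
eef_pos: [428.3, -331.1, 201.1]
tool_rot: [3.141, -0.002, -0.395]
force: [0.5, -0.1, -3.4]
width: 16.8
gripper_force: 57.3
```

Call:
move_arm(steps=[[0,0,2,0.005,0.012,0,0.0162],[0,0,4,0.008,0.021,0,0.0162],[0,0,4,0.01,0.025,0,0.0162],[0,0,4,0.01,0.025,0,0.0162],[0,0,4,0.01,0.025,0,0.0162]])

```text
clock: 5.8
eef_pos: [470.9, -218.7, 197.3]
tool_rot: [-3.139, 0.003, -0.073]
force: [0.2, -0.1, -3.2]
width: 17.1
gripper_force: 57.2
```

Call:
move_arm(steps=[[0,0,4,0.01,0.025,0,0.0162],[0,0,4,0.01,0.025,0,0.0162],[0,0,4,0.01,0.025,0,0.0162],[0,0,4,0.01,0.025,0,0.0162],[0,0,4,0.01,0.025,0,0.0162]])

```text
clock: 6.3
eef_pos: [520.1, -93.9, 197.3]
tool_rot: [-3.139, 0.003, 0.277]
force: [1.1, 0.5, -3.5]
width: 17.1
gripper_force: 57.2
```

Call:
move_arm(steps=[[0,0,4,0.01,0.025,0,0.0162],[0,0,4,0.01,0.025,0,0.0162],[0,0,2.8,0.0085,0.02,0,0.0162],[0,0,0,0,0,0,0.0162],[0,0,0,0,0,0,0.0162]])

```text
clock: 6.8
eef_pos: [548.7, -26.6, 197.9]
tool_rot: [-3.14, 0.002, 0.46]
force: [-0.7, -1.8, -2.9]
width: 17.1
gripper_force: 57.2
```

```bash
python3 - <<'E'
from h import *
s=telemetry.read_state();print(s["eef_pos"],s["tool_rot"],s["qpos"],s["force"],s["torque"])
for n in ["scene","top"]:
    p,d=eyes.get_image(n); cv2.imwrite(f"pics/{n}1.png",p); np.save(f"{n}1.npy",d)
    for o in ["pan_medium","pan_medium_tip","pan_large"]:
        print(n,o,[(w(n,r["location"]).round(0).tolist(),round(r["confidence"],2)) for r in finder.pinpoint(n,o)[:2]])
    print(fitpan(n,d,(643,19),60,202))
    P=cloud(n,d).reshape(-1,3); q=P[(abs(P[:,2]-202)<12)&(abs(np.hypot(P[:,0]-643,P[:,1]-19)-58.5)<6)]
    A=np.c_[q[:,:2]-[643,19],np.ones(len(q))]; print("plane",np.linalg.lstsq(A,q[:,2],rcond=None)[0],len(q))
E
```

```text
[548.74340172 -26.63986193 197.93791148] [-3.14048868e+00  1.99163073e-03  4.59550889e-01] [ 0.01409645  0.52628678 -0.02471978  1.83530508  0.0174374   0.78248353
 -1.13092055] [-0.69247429 -1.77569122 -2.92373978] [-0.22770506  0.29915718 -0.01763776]
scene pan_medium [([643.0, 17.0, 126.0], 0.84), ([453.0, 363.0, 92.0], 0.18)]
scene pan_medium_tip [([501.0, -51.0, 233.0], 0.78)]
scene pan_large [([643.0, 21.0, 2.0], 0.57)]
(array([642.79878324,  18.51998535]), 246, np.float64(1.3473366705628607), np.float64(200.6781104247214))
plane [-1.76187855e-02 -1.74615558e-02  1.98494875e+02] 385
top pan_medium []
top pan_medium_tip []
top pan_large [([644.0, 16.0, 6.0], 0.58)]
(array([641.19187064,  13.69733146]), 131, np.float64(1.3328440431264355), np.float64(201.54809910979543))
plane [-1.84393748e-02  8.09214832e-03  2.00441977e+02] 152
```

Call:
move_arm(steps=[[0.7,-1.1,0,0.0015,0.001,0,0.0162],[0,0,0,0,0,-0.015,0.0162],[0,0,0,0,0,-0.02,0.0162],[0,0,0,0,0,-0.01,0.0162],[0,0,0,0,0,0,0.0162]])

```text
clock: 7.7
eef_pos: [549.8, -27.2, 152.5]
tool_rot: [-3.138, -0.02, 0.456]
force: [-0.6, -0.3, -3.4]
width: 16.7
gripper_force: 57.2
```

```bash
python3 - <<'E'
from h import *
s=telemetry.read_state();print(s["eef_pos"],s["tool_rot"],s["force"])
n="scene"
p,d=eyes.get_image(n); cv2.imwrite(f"pics/{n}2.png",p[150:300,200:350].repeat(4,0).repeat(4,1)); zz=157
print(fitpan(n,d,(643,19),60,zz),fitpan(n,d,(643,19),70,73),handle(n,d,np.array([644.5,19.6]),60,zz,206))
P=cloud(n,d).reshape(-1,3); q=P[(abs(P[:,2]-zz)<12)&(abs(np.hypot(P[:,0]-644,P[:,1]-19)-58.5)<6)]
A=np.c_[q[:,:2]-[644,19],np.ones(len(q))]; print("plane",np.linalg.lstsq(A,q[:,2],rcond=None)[0],len(q))
E
```

```text
[549.82953959 -27.1535269  152.52692125] [-3.13756494 -0.02010286  0.45611612] [-0.63514243 -0.286882   -3.42733976]
(array([643.83063991,  17.61463752]), 248, np.float64(1.421145097570161), np.float64(157.1767725778352)) (array([644.90982603,  19.62271323]), 154, np.float64(1.3091170835502055), np.float64(74.0019042020939)) (np.int64(128), array([548.1, -32. , 177.8]), np.float32(204.78418), np.float64(-151.81956073383475), np.float64(6.507167608169631))
plane [ 6.84270507e-04 -4.49335775e-03  1.54609202e+02] 384
```

View pics/scene2.png

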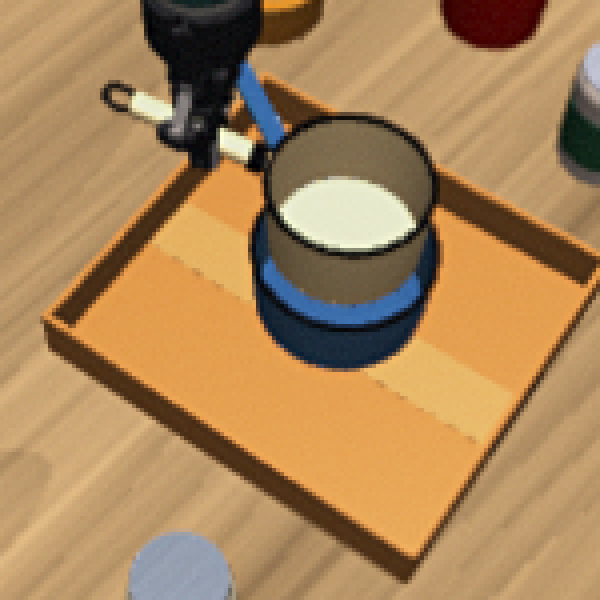

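Call:
move_arm(steps=[[0,0,0,0.001,0.0015,-0.01,0.0162],[0,0,0,0,0,-0.017,0.0162],[0,0,0,0,0,-0.017,0.0162],[0,0,0,0,0,-0.015,0.0162],[0,0,0,0,0,-0.008,0.0162]])

```text
clock: 8.25
eef_pos: [552.0, -25.3, 85.9]
tool_rot: [-3.139, -0.022, 0.457]
force: [0.3, 0.2, -3.1]
width: 17.0
gripper_force: 57.1
```

Call:
move_arm(steps=[[0,0,0,0,0,0,0.0162],[0,0,0,0,0,-0.001,0.0162],[0,0,0,0,0,-0.001,0.0162],[0,0,0,0,0,0,0.0162]])

```text
clock: 8.65
eef_pos: [552.5, -25.5, 85.4]
tool_rot: [-3.14, -0.024, 0.456]
force: [-0.8, 0.5, -3.3]
width: 17.0
gripper_force: 57.2
```

Call:
move_arm(steps=[[0,0,0,0,0,-0.001,0.0162],[0,0,0,0,0,-0.001,0.0162],[0,0,0,0,0,0,0.0162]])

```text
clock: 8.95
eef_pos: [552.0, -25.5, 82.8]
tool_rot: [-3.139, -0.023, 0.456]
force: [-0.1, 1.0, -2.7]
width: 16.9
gripper_force: 57.2
```

```bash
python3 - <<'E'
from h import *
n="scene"
for i in range(2):
    p,d=eyes.get_image(n); s=telemetry.read_state();print(s["eef_pos"],s["force"])
    print(fitpan(n,d,(643,19),60,85),fitpan(n,d,(643,19),70,73))
P=cloud(n,d).reshape(-1,3); q=P[(P[:,2]>76)&(P[:,2]<100)&(abs(np.hypot(P[:,0]-644,P[:,1]-19)-58.5)<5)]
A=np.c_[q[:,:2]-[644,19],np.ones(len(q))]; print("plane",np.linalg.lstsq(A,q[:,2],rcond=None)[0],len(q))
E
```

```text
[552.02169605 -25.52244577  82.78689539] [-0.00876744 -0.22691461 -3.97493569]
(array([645.96881871,  19.17731461]), 206, np.float64(1.4409392051960204), np.float64(86.59858823280888)) (array([643.58122917,  20.20136606]), 263, np.float64(2.1564502367347558), np.float64(73.81917844319821))
[552.07154225 -25.46490156  82.80998278] [-0.42407256  0.77786726 -2.69116343]
(array([646.04467314,  19.01154897]), 212, np.float64(1.4285619381347807), np.float64(86.76946416091317)) (array([643.61284094,  20.25306068]), 258, np.float64(2.262494190972575), np.float64(73.78452209687367))
plane [-2.41231976e-03 -1.13129739e-02  8.57200517e+01] 336
```

Call:
move_arm(steps=[[0,0,0,-0.001,0,-0.001,0.0162],[0,0,0,0,0,-0.001,0.0162],[0,0,0,0,0,-0.001,0.0162],[0,0,0,0,0,0,0.0162]])

```text
clock: 9.45
eef_pos: [551.0, -25.5, 79.6]
tool_rot: [-3.139, -0.022, 0.456]
force: [0.2, -0.3, -3.5]
width: 16.8
gripper_force: 57.2
```

Call:
move_arm(steps=[[0,0,0,0,0,-0.0005,0.0162],[0,0,0,0,0,-0.0005,0.0162],[0,0,0,0,0,0,0.0162]])

```text
clock: 9.75
eef_pos: [551.1, -25.5, 78.8]
tool_rot: [-3.139, -0.023, 0.456]
force: [0.6, 0.2, -2.2]
width: 16.8
gripper_force: 57.2
```

Call:
move_arm(steps=[[0,0,0,0,0,-0.0005,0.0162],[0,0,0,0,0,0,0.0162],[0,0,0,0,0,-0.0005,0.0162],[0,0,0,0,0,0,0.0162]])

```text
clock: 10.15
eef_pos: [551.1, -25.5, 77.8]
tool_rot: [-3.139, -0.023, 0.456]
force: [0.9, 0.4, -3.5]
width: 17.0
gripper_force: 57.2
```

Call:
move_arm(steps=[[0,0,0,0,0,-0.0005,0.0162],[0,0,0,0,0,0,0.0162]])

```text
clock: 10.35
eef_pos: [551.1, -25.5, 77.3]
tool_rot: [-3.139, -0.023, 0.456]
force: [-0.6, 0.7, -3.6]
width: 17.0
gripper_force: 57.2
```

Call:
move_arm(steps=[[0,0,0,0,0,-0.0005,0.0162],[0,0,0,0,0,0,0.0162],[0,0,0,0,0,-0.0005,0.0162],[0,0,0,0,0,0,0.0162]])

```text
clock: 10.75
eef_pos: [550.7, -25.7, 76.8]
tool_rot: [-3.139, -0.022, 0.456]
force: [-3.8, -0.8, 5.3]
width: 17.0
gripper_force: 58.4
```

Call:
move_arm(steps=[[0,0,0,0,0,-0.0005,0.0162],[0,0,0,0,0,0,0.0162]])

```text
clock: 10.95
eef_pos: [550.5, -25.8, 76.7]
tool_rot: [-3.139, -0.022, 0.456]
force: [-4.4, -1.1, 8.4]
width: 17.3
gripper_force: 58.8
```

```bash
python3 - <<'E'
from h import *
n="scene"
p,d=eyes.get_image(n); s=telemetry.read_state();print(s["eef_pos"],s["force"],s["torque"])
print(fitpan(n,d,(645,19),60,81))
P=cloud(n,d).reshape(-1,3); q=P[(P[:,2]>76)&(P[:,2]<100)&(abs(np.hypot(P[:,0]-644,P[:,1]-19)-58.5)<5)]
A=np.c_[q[:,:2]-[644,19],np.ones(len(q))]; print("plane",np.linalg.lstsq(A,q[:,2],rcond=None)[0],len(q))
E
```

```text
[550.46106368 -25.7740447   76.68779284] [-5.23524491e+00 -6.46999365e-03  8.91799917e+00] [-0.13242255  1.01075099  0.08449024]
(array([644.3093898 ,  18.81189402]), 233, np.float64(1.581619478055437), np.float64(82.10280515004058))
plane [ 8.22350104e-03 -4.23503549e-03  8.23456358e+01] 252
```

Call:
move_arm(steps=[[0,0,0,0,0,0,0.0172],[0,0,0,0,0,0,0.018],[0,0,0,0,0,0,0.019],[0,0,0,0,0,0,0.022],[0,0,0,0,0,0,0.028]])

```text
clock: 11.5
eef_pos: [551.5, -25.5, 75.8]
tool_rot: [-3.139, -0.023, 0.456]
force: [-0.3, 0.9, 0.4]
width: 27.9
gripper_force: 0.0
```

Call:
move_arm(steps=[[0,0,0,0,0,0,0.034],[0,0,0,0,0,0.005,0.034],[0,0,0,0,0,0.02,0.034],[0,0,0,0,0,0.04,0.034],[0,0,0,0,0,0.05,0.045]])

```text
clock: 12.0
eef_pos: [549.6, -25.4, 190.8]
tool_rot: [-3.137, -0.019, 0.457]
force: [2.2, 0.0, 0.1]
width: 44.7
gripper_force: 0.0
```

```bash
python3 - <<'E'
from h import *
n="scene"
p,d=eyes.get_image(n); s=telemetry.read_state();print(s["eef_pos"],s["force"],s["tool_rot"])
print(fitpan(n,d,(645,19),60,81),handle(n,d,np.array([644.3,18.8]),60,81,206))
P=cloud(n,d).reshape(-1,3); q=P[(P[:,2]>76)&(P[:,2]<100)&(abs(np.hypot(P[:,0]-644,P[:,1]-19)-58.5)<5)]
A=np.c_[q[:,:2]-[644,19],np.ones(len(q))]; print("plane",np.linalg.lstsq(A,q[:,2],rcond=None)[0],len(q))
print([(w(n,r["location"]).round(0).tolist(),round(r["confidence"],2)) for o in ["pan_medium_tip","pan_medium","pan_large_tip"] for r in finder.pinpoint(n,o)[:1]])
cv2.imwrite(f"pics/{n}3.png",p[150:300,200:350].repeat(4,0).repeat(4,1))
E
```

```text
[555.20868678 -25.6025455  199.81195782] [ 1.89521155 -0.02069398  5.65746059] [ 3.13884927 -0.03305175  0.45630449]
(array([645.46889683,  20.08668873]), 232, np.float64(1.4351003836872742), np.float64(81.61743907548288)) (np.int64(180), array([543.1, -33. , 105.2]), np.float32(204.33018), np.float64(-152.34873856931995), np.float64(6.543792240262896))
plane [-1.37525971e-02 -1.63397821e-02  8.18095119e+01] 241
[([504.0, -49.0, 111.0], 0.95), ([649.0, 21.0, 4.0], 0.55), ([480.0, 78.0, 107.0], 0.57)]
```

View pics/scene3.png

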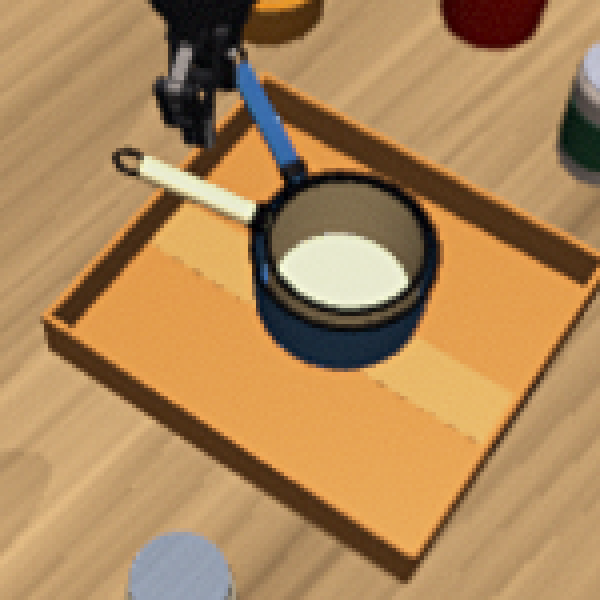

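Call:
move_arm(steps=[[-0.7,1.1,0,0,0.01,0,0.045],[0,0,-3.4,-0.009,0.025,0,0.045],[0,0,-3.5,-0.009,0.035,0,0.045],[0,0,-3.5,-0.009,0.035,0,0.045],[0,0,-3.5,-0.009,0.035,0,0.045]])

```text
clock: 12.7
eef_pos: [513.5, 115.4, 189.4]
tool_rot: [3.141, 0.003, 0.211]
force: [1.2, 0.0, 0.0]
width: 44.9
gripper_force: 0.0
```

Call:
move_arm(steps=[[0,0,-3.4,-0.009,0.035,0,0.045],[0,0,-3.4,-0.009,0.035,0,0.045],[0,0,-3.4,-0.009,0.035,0,0.045],[0,0,-3.4,-0.009,0.035,0,0.045],[0,0,-3.4,-0.009,0.035,0,0.045]])

```text
clock: 13.2
eef_pos: [468.6, 290.3, 189.4]
tool_rot: [3.139, 0.002, -0.085]
force: [-0.0, -0.2, -0.5]
width: 45.3
gripper_force: 0.0
```

Call:
move_arm(steps=[[0,0,-3.4,-0.008,0.035,0,0.045],[0,0,-3.2,-0.006,0.035,-0.02,0.045],[0,0,0,0,0.006,-0.03,0.045],[0,0,0,0,0,0,0.045],[0,0,0,0,0,0,0.045]])

```text
clock: 13.7
eef_pos: [455.6, 363.8, 139.8]
tool_rot: [3.138, 0.002, -0.199]
force: [0.4, 0.3, 0.1]
width: 45.1
gripper_force: 0.0
```

Call:
move_arm(steps=[[0,0,-0.4,0,0.0015,-0.03,0.045],[0,0,0,0,0,-0.02,0.045],[0,0,0,0,0,-0.0165,0.045],[0,0,0,0,0,0,0.045],[0,0,0,0,0,0,0.035]])

```text
clock: 14.2
eef_pos: [457.3, 366.1, 75.5]
tool_rot: [-3.141, -0.001, -0.207]
force: [0.9, 1.0, -0.1]
width: 35.3
gripper_force: 0.0
```

Call:
move_arm(steps=[[0,0,0,0,0,0,0.026],[0,0,0,0,0,0,0.022],[0,0,0,0,0,0,0.019],[0,0,0,0,0,0,0.017],[0,0,0,0,0,0,0.0165]])

```text
clock: 14.7
eef_pos: [456.1, 367.0, 75.0]
tool_rot: [-3.141, -0.0, -0.205]
force: [-2.3, -1.6, 5.6]
width: 16.9
gripper_force: 36.2
```

Call:
move_arm(steps=[[0,0,0,0,0,0,0.0162],[0,0,0,0,0,0,0.0162],[0,0,0,0,0,0,0.0162]])

```text
clock: 15.0
eef_pos: [456.1, 367.1, 75.0]
tool_rot: [-3.141, -0.0, -0.205]
force: [-1.8, -0.9, 5.8]
width: 17.1
gripper_force: 43.4
```

Call:
move_arm(steps=[[0,0,0,0,0,0.004,0.0162],[0,0,0,0,0,0.008,0.0162],[0,0,0,0,0,0.02,0.0162],[0,0,0,0,0,0.03,0.0162],[0,0,0,0,0,0.03,0.0162]])

```text
clock: 15.5
eef_pos: [455.5, 366.7, 167.1]
tool_rot: [3.14, 0.001, -0.205]
force: [0.4, 0.4, -3.1]
width: 17.0
gripper_force: 43.0
```

Call:
move_arm(steps=[[0,0,0,0,0,0.025,0.0162],[0,0,0,0,0,0.02,0.0162],[0,0,2,0.004,-0.011,0,0.0162],[0,0,4,0.008,-0.022,0,0.0162],[0,0,4.2,0.008,-0.022,0,0.0162]])

```text
clock: 16.0
eef_pos: [475.7, 311.8, 211.6]
tool_rot: [3.142, 0.0, -0.022]
force: [-0.1, 0.2, -2.7]
width: 17.0
gripper_force: 43.1
```

Call:
move_arm(steps=[[0,0,4.2,0.008,-0.022,0,0.0162],[0,0,4.2,0.008,-0.022,0,0.0162],[0,0,4.2,0.008,-0.022,0,0.0162],[0,0,4.2,0.008,-0.022,0,0.0162],[0,0,4.2,0.008,-0.022,0,0.0162]])

```text
clock: 16.5
eef_pos: [515.9, 200.9, 211.4]
tool_rot: [3.141, 0.001, 0.343]
force: [0.4, 0.2, -2.2]
width: 17.2
gripper_force: 43.1
```

Call:
move_arm(steps=[[0,0,4.2,0.008,-0.022,0,0.0162],[0,0,4.2,0.008,-0.022,0,0.0162],[0,0,4.2,0.008,-0.022,0,0.0162],[0,0,4.2,0.008,-0.022,0,0.0162],[0,0,4.2,0.008,-0.022,0,0.0162]])

```text
clock: 17.0
eef_pos: [556.0, 90.9, 211.4]
tool_rot: [3.142, 0.001, 0.709]
force: [0.7, 0.2, -2.1]
width: 17.3
gripper_force: 43.1
```

Call:
move_arm(steps=[[0,0,4.2,0.008,-0.022,0,0.0162],[0,0,4.2,0.008,-0.022,0,0.0162],[0,0,4.2,0.008,-0.022,0,0.0162],[0,0,4.2,0.008,-0.022,0,0.0162],[0,0,4.2,0.007,-0.022,0,0.0162]])

```text
clock: 17.5
eef_pos: [595.1, -19.2, 211.4]
tool_rot: [-3.142, 0.001, 1.075]
force: [0.3, -0.3, -2.4]
width: 16.8
gripper_force: 43.1
```

Call:
move_arm(steps=[[0,0,4.2,0.004,-0.022,0,0.0162],[0,0,3.2,0.002,-0.0085,0,0.0162],[0,0,0,0,0,0,0.0162],[0,0,0,0,0,0,0.0162]])

```text
clock: 17.9
eef_pos: [600.8, -48.0, 211.3]
tool_rot: [-3.141, -0.0, 1.2]
force: [-0.1, 1.3, -2.2]
width: 17.1
gripper_force: 43.1
```

```bash
cat > s.py <<'E'
import sys
from h import *
zz=float(sys.argv[1])
n="scene"
p,d=eyes.get_image(n); s=telemetry.read_state();print(s["eef_pos"],s["tool_rot"],s["force"])
cv2.imwrite(f"pics/s{int(zz)}.png",p[120:300,200:380].repeat(3,0).repeat(3,1))
c=fitpan(n,d,(644,19),50,zz)
print("small",c,"large",fitpan(n,d,(644,19),70,73),"med",fitpan(n,d,(644.4,19),60,81.5),"\n",handle(n,d,c[0],50,zz,251))
P=cloud(n,d).reshape(-1,3)
for _ in range(1):
    q=P[(abs(P[:,2]-zz)<12)&(P[:,2]>84)&(abs(np.hypot(P[:,0]-c[0][0],P[:,1]-c[0][1])-48.5)<4)]
    print("plane",np.linalg.lstsq(np.c_[q[:,:2]-c[0],np.ones(len(q))],q[:,2],rcond=None)[0],len(q))
print([(o,w(n,r["location"]).round(0).tolist(),round(r["confidence"],2)) for o in ["pan_small_tip","pan_small","pan_medium_tip"] for r in finder.pinpoint(n,o)[:1]])
E
python3 s.py 211
```

```text
[600.81597759 -47.35152144 211.35932244] [-3.14106463e+00 -5.62365241e-04  1.20171359e+00] [ 0.56467528 -0.11839028 -2.11907142]
small (array([637.48133574,  36.3342756 ]), 98, np.float64(1.1344116849143262), np.float64(212.12861871694008)) large (array([643.66640166,  20.36593346]), 217, np.float64(1.8835234366327285), np.float64(73.44401477764995)) med (array([645.71481451,  19.90564255]), 161, np.float64(1.4936989692507723), np.float64(81.49602755836702)) 
 (np.int64(154), array([597.2, -73. , 239.8]), np.float32(237.86569), np.float64(-109.83846871810546), np.float64(25.345018272608918))
plane [ 2.26076946e-03 -8.26508811e-03  2.08700106e+02] 331
[('pan_small_tip', [583.0, -105.0, 242.0], 0.75), ('pan_small', [633.0, 36.0, 137.0], 0.75), ('pan_medium_tip', [502.0, -53.0, 113.0], 0.67)]
```

Call:
move_arm(steps=[[0,0,1.1,0.005,-0.011,0,0.0162],[0,0,1.1,0.005,-0.012,0,0.0162],[0,0,0,0,0,0,0.0162],[0,0,0,0,0,0,0.0162]])

```text
clock: 18.5
eef_pos: [610.8, -70.7, 211.2]
tool_rot: [-3.141, -0.0, 1.24]
force: [-0.5, 0.9, -1.5]
width: 16.8
gripper_force: 43.1
```

```bash
python3 s.py 212
```

```text
[610.75705681 -70.21596444 211.27319778] [-3.14088872e+00 -7.08768620e-04  1.24057812e+00] [ 0.37935383  0.92591757 -3.07635628]
small (array([643.76014334,  16.10146229]), 207, np.float64(1.3084789234266978), np.float64(211.83467991097302)) large (array([643.60013126,  20.71780737]), 217, np.float64(2.0809052025382613), np.float64(73.60951242661315)) med (array([645.78310412,  19.70707514]), 156, np.float64(1.4504335538375166), np.float64(81.92242519775664)) 
 (np.int64(151), array([608.1, -95.6, 240.2]), np.float32(238.77184), np.float64(-107.50438875973995), np.float64(28.445951981165745))
plane [ 6.00895911e-03 -9.07794057e-03  2.08861096e+02] 320
[('pan_small_tip', [621.0, -502.0, 1.0], 0.47), ('pan_small', [639.0, 15.0, 135.0], 0.8), ('pan_medium_tip', [501.0, -50.0, 109.0], 0.71)]
```

View pics/s212.png

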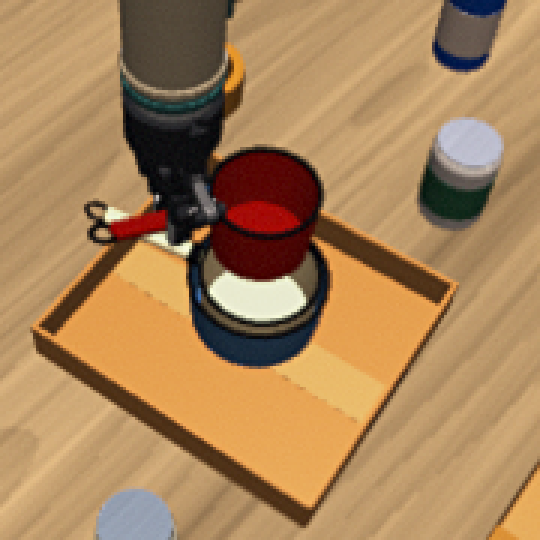

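Call:
move_arm(steps=[[0.4,-0.1,0,0.001,0.003,-0.01,0.0162],[0,0,0,0,0,-0.02,0.0162],[0,0,0,0,0,-0.015,0.0162],[0,0,0,0,0,-0.006,0.0162],[0,0,0,0,0,0,0.0162]])

```text
clock: 19.2
eef_pos: [611.3, -68.1, 159.0]
tool_rot: [-3.139, -0.007, 1.24]
force: [-0.2, 0.2, -2.5]
width: 17.3
gripper_force: 43.1
```

```bash
python3 s.py 161
```

```text
[611.99946793 -68.23740144 160.0065931 ] [-3.14039139 -0.00735356  1.24024747] [-0.57364051 -0.22690286 -2.50110125]
small (array([644.2496033,  18.7405995]), 177, np.float64(1.4015215635679255), np.float64(160.49613504311765)) large (array([643.83483345,  20.67159209]), 188, np.float64(2.105515244829803), np.float64(73.37922489590113)) med (array([646.16159665,  19.9832069 ]), 139, np.float64(1.4456161775593444), np.float64(81.20240317697721)) 
 (np.int64(134), array([608. , -93.3, 188.3]), np.float32(241.15364), np.float64(-107.71345885578731), np.float64(23.24733117045063))
plane [ 5.85882830e-03 -4.32822984e-03  1.57624623e+02] 285
[('pan_small_tip', [598.0, -125.0, 190.0], 0.89), ('pan_small', [639.0, 20.0, 85.0], 0.72), ('pan_medium_tip', [506.0, -52.0, 114.0], 0.93)]
```

Call:
move_arm(steps=[[0,0,0,0.0005,0.0005,-0.012,0.0162],[0,0,0,0,0,-0.016,0.0162],[0,0,0,0,0,-0.016,0.0162],[0,0,0,0,0,-0.012,0.0162],[0,0,0,0,0,-0.006,0.0162]])

```text
clock: 19.9
eef_pos: [611.8, -67.9, 96.8]
tool_rot: [-3.139, -0.007, 1.24]
force: [0.4, 1.0, -2.6]
width: 17.5
gripper_force: 43.1
```

Call:
move_arm(steps=[[0,0,0,0,0,-0.002,0.0162],[0,0,0,0,0,0,0.0162],[0,0,0,0,0,0,0.0162]])

```text
clock: 20.2
eef_pos: [613.2, -68.0, 96.9]
tool_rot: [3.141, -0.008, 1.24]
force: [-0.4, 1.3, -2.1]
width: 17.0
gripper_force: 43.0
```

```bash
python3 s.py 96
```

```text
[613.16366038 -68.020491    96.99733004] [ 3.14086083 -0.00758432  1.2400313 ] [ 0.46838742 -0.85368167 -1.84135074]
small (array([646.25788614,  18.74954327]), 156, np.float64(1.2546987699343966), np.float64(97.72273748768117)) large (array([643.85724599,  20.63482558]), 211, np.float64(1.9626293767231147), np.float64(73.8810423839808)) med (array([644.47561864,  20.51262003]), 190, np.float64(2.7910682563584075), np.float64(81.7179311183445)) 
 (np.int64(122), array([609.1, -95. , 126.1]), np.float32(244.66965), np.float64(-107.89423485036801), np.float64(15.75980941651148))
plane [ 8.74303380e-03 -8.17856936e-03  9.47560631e+01] 291
[('pan_small_tip', [599.0, -125.0, 127.0], 0.61), ('pan_small', [642.0, 19.0, 26.0], 0.76), ('pan_medium_tip', [369.0, -215.0, -1.0], 0.67)]
```

Call:
move_arm(steps=[[0,0,0,-0.0005,0,-0.001,0.0162],[0,0,0,0,0,-0.002,0.0162],[0,0,0,0,0,-0.001,0.0162],[0,0,0,0,0,-0.001,0.0162],[0,0,0,0,0,0,0.0162]])

```text
clock: 20.9
eef_pos: [611.9, -68.0, 91.1]
tool_rot: [-3.141, -0.007, 1.24]
force: [-0.3, 0.6, -2.6]
width: 17.4
gripper_force: 43.1
```

Call:
move_arm(steps=[[0,0,0,0,0,-0.001,0.0162],[0,0,0,0,0,0,0.0162],[0,0,0,0,0,-0.0005,0.0162],[0,0,0,0,0,0,0.0162]])

```text
clock: 21.3
eef_pos: [612.1, -68.0, 89.8]
tool_rot: [-3.141, -0.007, 1.24]
force: [-1.0, -0.9, -2.2]
width: 17.6
gripper_force: 43.1
```

Call:
move_arm(steps=[[0,0,0,0,0,-0.0005,0.0162],[0,0,0,0,0,0,0.0162],[0,0,0,0,0,-0.0005,0.0162],[0,0,0,0,0,0,0.0162]])

```text
clock: 21.7
eef_pos: [612.1, -68.0, 88.8]
tool_rot: [-3.141, -0.007, 1.24]
force: [0.4, -0.7, -2.7]
width: 17.3
gripper_force: 43.1
```

Call:
move_arm(steps=[[0,0,0,0,0,-0.0005,0.0162],[0,0,0,0,0,0,0.0162]])

```text
clock: 21.9
eef_pos: [612.1, -68.0, 88.3]
tool_rot: [-3.141, -0.007, 1.24]
force: [-0.1, 0.0, -1.4]
width: 17.4
gripper_force: 43.2
```

Call:
move_arm(steps=[[0,0,0,0,0,-0.0005,0.0162],[0,0,0,0,0,0,0.0162]])

```text
clock: 22.1
eef_pos: [612.1, -68.3, 88.1]
tool_rot: [-3.141, -0.007, 1.24]
force: [-1.0, -0.7, 1.6]
width: 17.2
gripper_force: 43.6
```

Call:
move_arm(steps=[[0,0,0,0,0,-0.0005,0.0162],[0,0,0,0,0,0,0.0162]])

```text
clock: 22.3
eef_pos: [612.0, -68.6, 87.9]
tool_rot: [-3.141, -0.007, 1.24]
force: [-2.7, -1.7, 5.8]
width: 17.4
gripper_force: 44.1
```

Contact (about 8 N). Release softly, lift, look.

Call:
move_arm(steps=[[0,0,0,0,0,0,0.0172],[0,0,0,0,0,0,0.018],[0,0,0,0,0,0,0.019],[0,0,0,0,0,0,0.022],[0,0,0,0,0,0,0.028]])

```text
clock: 22.8
eef_pos: [612.2, -67.7, 87.2]
tool_rot: [-3.141, -0.008, 1.24]
force: [-0.1, 0.0, -0.4]
width: 27.9
gripper_force: 0.0
```

Call:
move_arm(steps=[[0,0,0,0,0,0,0.034],[0,0,0,0,0,0.005,0.034],[0,0,0,0,0,0.02,0.034],[0,0,0,0,0,0.03,0.034],[0,0,0,0,0,0.03,0.034]])

```text
clock: 23.3
eef_pos: [611.8, -67.9, 173.2]
tool_rot: [-3.14, -0.007, 1.24]
force: [0.4, -0.5, -0.1]
width: 34.0
gripper_force: 0.0
```

Call:
move_arm(steps=[[0,0,0,0,0,0.04,0.034],[0,0,0,0,0,0.04,0.034],[0,0,0,-0.03,-0.03,0,0.034],[0,0,0,-0.03,-0.03,0,0.034],[0,0,0,-0.03,-0.03,0,0.034]])

```text
clock: 23.8
eef_pos: [521.1, -158.8, 253.0]
tool_rot: [3.141, -0.007, 1.241]
force: [-0.2, -1.0, 0.7]
width: 34.2
gripper_force: 0.0
```

Call:
move_arm(steps=[[0,0,0,-0.03,-0.03,0,0.034],[0,0,0,-0.03,-0.03,0,0.034],[0,0,0,-0.03,-0.03,0,0.034],[0,0,0,0,0,0,0.034],[0,0,0,0,0,0,0.034]])

```text
clock: 24.3
eef_pos: [431.7, -248.7, 252.8]
tool_rot: [3.141, -0.007, 1.238]
force: [0.0, 0.5, -1.0]
width: 34.0
gripper_force: 0.0
```

```bash
python3 s.py 89; python3 - <<'E'
from h import *
for n in ["top"]:
    p,d=eyes.get_image(n)
    print([(o,w(n,r["location"]).round(0).tolist(),round(r["confidence"],2)) for o in ["pan_small_tip","pan_medium_tip","pan_large_tip"] for r in finder.pinpoint(n,o)[:1]])
    print(fitpan(n,d,(643,18),50,89),fitpan(n,d,(643,18),60,81),fitpan(n,d,(643,18),70,73))
E
```

```text
[ 432.75302389 -247.59727381  252.78858431] [ 3.14090152 -0.00780857  1.2401621 ] [ 0.81034092  0.37362761 -0.45243738]
small (array([644.18102245,  18.23236966]), 201, np.float64(1.5355938018267565), np.float64(89.54130159516615)) large (array([643.87413756,  20.58670186]), 257, np.float64(1.9564955522572944), np.float64(73.49039200236393)) med (array([645.1273054 ,  20.31048132]), 278, np.float64(2.056368403903509), np.float64(81.44037029785568)) 
 (np.int64(176), array([612.6, -81.2, 113. ]), np.float32(250.01389), np.float64(-107.23382559468828), np.float64(5.003340017432034))
plane [-5.40222243e-03 -2.09354539e-02  8.96440997e+01] 201
[('pan_small_tip', [598.0, -127.0, 121.0], 0.63), ('pan_small', [640.0, 21.0, 16.0], 0.8)]
[('pan_small_tip', [601.0, -126.0, 125.0], 0.85), ('pan_medium_tip', [504.0, -50.0, 112.0], 0.88), ('pan_large_tip', [487.0, 75.0, 108.0], 0.87)]
(array([642.24033461,  16.40421995]), 152, np.float64(1.44861486467844), np.float64(88.58758734835772)) (array([642.52367393,  18.25755927]), 185, np.float64(1.837635857928447), np.float64(81.17947600687216)) (array([642.01099087,  17.65719678]), 170, np.float64(1.5269944854300377), np.float64(72.96424091242159))
```

View pics/s89.png

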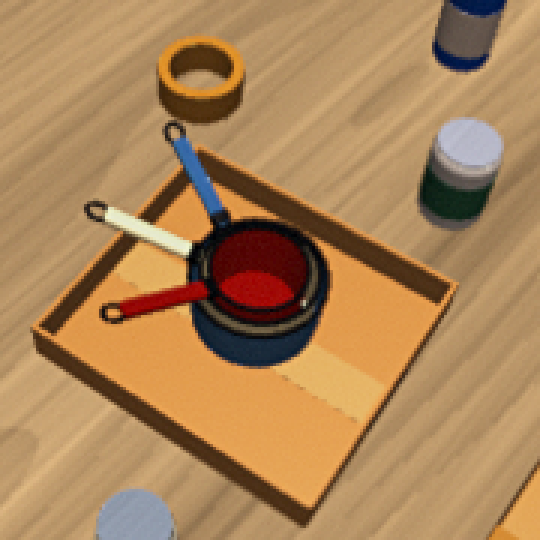

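The picture shows the three pans nested and flat, centred near (258,275). The handles are fanned blue, cream and red, all turned the same way, and the rim heights of 73, 81 and 89 mm match full seating.

```bash
python3 -c "
from cell import ctrl
print(ctrl.finish_job())"
```

```text
the job is handed in; nothing more can be done
None
```

The job is handed in: both pans are nested flat in the blue one, with the handles fanned about 45 degrees apart the same way; my last camera check agreed, but no verdict was returned.

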